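# Set the cheese portioner for an eighth and hold it for the cut

### The arm

A 6-joint arm with a two-finger parallel gripper is mounted at the origin on a cart in front of the work surface, level with it; the furniture and walls round the work are solid. World frame = base frame: x ahead of the robot, y to its left, z up, the work surface at z = 0. Lengths are in m, angles in rad, forces in N, time in s.
With the tool pointing down it reaches from about 0.375 to 0.925 m from the base axis. Payload 5.7 kg.
Tool frame: the origin (TCP) lies between the finger pads; the fingertips stand arm.nose_length ahead of it and the grasp point (between the pads) lies 3 mm ahead of it (arm.nose_length is the distance from the TCP to the fingertips, in m); z points along the fingers, y is the direction in which the jaws open and shut (so a half turn about z gives the same grasp; the last joint's range is limited). The gripper opens to 85 mm and grips with 20 to 120 N. Pads are 22 mm wide; open, the fingers measure 114 mm over their backs; the gripper's body (76 mm by 85 mm) begins 54 mm behind the grasp point. The pads swing forward as they close: fully open they stand 13 mm farther back than shut.
Start: joints at [-1.442, 0.359, 1.51, -0, 1.272, -0.115], TCP at [0.145, -0.582, 0.253] pointing down, gripper open.
Joint ranges: [-2.97, 2.97], [-1.01, 2.36], [0.21, 2.38], [-0.96, 4.11], [0.2, 2.71], [-2.98, 2.98]. Speed limits (rad/s): [2.39, 2.39, 3.14, 3.14, 3.14, 3.14].

### API

Orientations are given as a unit quaternion [w, x, y, z].
In Python, from station import arm gives the robot as it stands.
- The arm moves only by the shell command python3 -m pendant 'ROWS' [FORCE]. ROWS is JSON, a list of rows, each an object of numbers: "fingers": the closure, from -1 (fully open) to 1 (shut), so that 0 is half open; "tx", "ty", "tz": the shift along the tool's x, y, z in mm; "roll": the turn about the tool's z in rad. A call has 1 to 5 rows; each row shifts and turns the commanded pose from where the row before left it, along the tool's axes as they then stand; what a row does not reach is not made up. A row lasts 1/12 s, in which the tool goes at most 41.7 mm and 7.16 degrees, less where a joint would pass 70% of its speed; a pose out of reach is approached as far as the arm can. A call with a gripper value outside its range is refused whole. The fingers move at their own pace and stop on an object; FORCE is the grip in N (left out, the last holds). Time passes only in rows, so rows that do not move let the fingers close. It gives the time, the measured TCP pose, the force and the opening at its end, in the units of the state.
- arm.read_state(): the state, without advancing time (a new reading comes with each control period).
- arm.get_image(name): name is "side" or "top" or "wrist"; returns a dict with "img" (384x512x3 uint8, red, green, blue), "mtx" (3x3 intrinsics, pixels), "T" (4x4, takes a point from camera to world coordinates). Camera axes: x right, y down, z forward; pixel columns grow to the right and rows downward; lengths in m; the calibration is good to about 2 mm. A picture is of the moment at which its call begins. There is no depth.
- arm.hand_in(): hands the job in, once; it reports no verdict.
The state is a dict: "time": time; "joint_positions": joint angles; "qd": joint speeds; "tau": joint torques, N m; "ee_pos": TCP position; "orientation": TCP orientation; "wrist_force": force on the tool from outside, world axes, zero at the start; "ft_torque": the same for the moment, N m; "grip_width": finger opening in m.
Only numpy, scipy, OpenCV 4.12 (cv2) and the standard library are available. Lean on these libraries where they do the work, as an engineer would, in place of code of your own. Each camera call takes 0.05 s, during which the arm holds its last target.

### The job

Get the cheese portioner ready for the next cut: hang the steel knife guide astride the bar above the cheese, between the two black collars and let go of it, then take the black bar knob and turn it clockwise (seen from above) by exactly three clicks, which brings one eighth of the wheel past the guide; do not let it go on to a fourth click. Finish while still gripping the knob at the third stop so that the plate cannot creep during the cut, and leave the other goods on the counter where they are.

Things in the scene. Friction and masses are not known exactly. Their poses are not given: they have to be found in the camera images.
- portioner: Cheese portioner fixed in front of a clear glass screen: steel base, white turning plate, a bar overhanging it from one post, knob on a white cover at the right. Origin on the worktop under the plate's axis; x away from the robot, y along the bar to the post, z up. Knob axis at x = 0, y = -200 mm. Bar, diameter 10, at x = +25 mm from its post at y = +127 to its free end at y = -60 mm.
- bar_mid (a point): Top of the bar midway between its collars, 180 mm above the worktop (bar axis 175, post top 187 mm); axes as the portioner's, y along the bar. The two black collars (diameter 18, 8 mm wide) leave 64 mm of bar free between them. The room's clear glass screen stands along y at x = 0.61 to 0.64 m from the robot's base, 237 mm high, from the right to y = 0.24 m.
- knob_bar: Black bar grip of the indexing knob, 48 long (its x) x 16 wide (y) x 32 high, from 66 to 98 mm above the worktop; origin at the centre of its underside, on the knob axis. White line on top towards its +x end. At the start its axes are parallel to the portioner's; it turns with the knob. Below it a neck of diameter 26 and a steel crown of pins, diameter 78, up to 61 mm above the worktop.
- knob_grip (a point): Point on the knob axis to grip the bar, 90 mm above the worktop; axes as knob_bar's. A dark plunger block stands on the cover 50 to 72 mm from the axis on the portioner's -x side (to the robot), top 66 mm above the worktop.
- index_knob (a joint): Turn of the knob in rad, growing clockwise seen from above; 0 at the start, range -0.6 to 1.7. A sprung ball drops between pins every 15 degrees: click one at 0.262, two at 0.524, three at 0.785, four at 1.047. About 0.1 N m carries it over a pin; left alone it falls into the nearest stop and stays. Plate and cheese turn with it one to one.
- knife_guide: Loose steel guide, about 0.16 kg, standing on the worktop: inverted channel 50 mm long along its y, 16 mm between its legs, flared to about 31 mm at the bottom, inside of roof 44 mm above the underside. Slotted fins stick out along +x and -x to 62 mm from centre (same both ways round). Origin at the centre of the underside, z up. Hung, its y lies along the bar, origin 136 mm above the worktop.
- guide_grip (a point): Grip point on the guide's blue grip block, 74 mm above the guide's underside; block 16 (x) x 36 (y) mm, from 58 to 86 mm above the underside, on a short neck; top of the roof at 46 mm; axes as knife_guide's.
- film_roll: Roll of film, 300 x 67 x 63 mm, lying on the right-hand counter. Leave it alone. Origin under its middle.
- label_roll: White label roll, 68 x 112 x 80 mm, on the right-hand counter. Leave it alone.
- cheese_portion: Wrapped wedge of cheese, 76 x 93 x 52 mm, behind the glass screen. Leave it alone.
- tub: Small tub, 72 x 71 x 71 mm, behind the portioner at the left. Leave it alone.
- price_tag: Price tag on a black foot, 26 x 68 x 75 mm, behind the portioner at the left. Leave it alone.
- plate_top (a point): Centre of the white plate's top, 36 mm above the worktop, plate diameter 200 mm. Half a cheese wheel (radius 95 mm, top 125 mm above the worktop) sits fast on it and turns with it about this point.

How it is judged:
On the way, in this order (a step that is already met when the one before it is completed fails the run):
1. the knife guide hangs on the bar between the collars, let go, with the knob still at its starting stop (x of knife_guide in the frame of bar_mid between -0.01 and 0.01 m and y of knife_guide in the frame of bar_mid between -0.01 and 0.01 m and z of knife_guide in the frame of bar_mid between -0.049 and -0.04 m and contact force between knife_guide and portioner above 0.3 N and contact force between knife_guide and the fingers below 0.1 N and value of joint index_knob between -0.13 and 0.13 rad), for 0.2 s.
2. the knob passes its first click (value of joint index_knob between 0.2 and 0.39 rad).
3. the knob passes its second click (value of joint index_knob between 0.46 and 0.65 rad).
At the end, for the whole second after the job is handed in: The knob rests in its third stop (0.785 rad, within 0.07), its bar still gripped with more than 3 N; the knife guide hangs on the bar between the collars (centred within 10 mm, roof on the bar within 5 mm, upright and square within 0.2 rad), still and untouched (value of joint index_knob between 0.715 and 0.855 rad and velocity of joint index_knob between -0.05 and 0.05 rad/s and contact force between the fingers and knob_bar above 3 N and x of knife_guide in the frame of bar_mid between -0.01 and 0.01 m and y of knife_guide in the frame of bar_mid between -0.01 and 0.01 m and z of knife_guide in the frame of bar_mid between -0.049 and -0.04 m and angle between knife_guide's own z axis and vertical below 0.2 rad and angle between the y axis of knife_guide and the y axis of portioner, either way round below 0.2 rad and contact force between knife_guide and portioner above 0.3 N and contact force between knife_guide and the arm below 0.1 N and linear speed of knife_guide below 0.02 m/s); the arm keeps its last pose, push and grip.
It fails at once if the knob is turned on towards the fourth click (value of joint index_knob above 0.95 rad).
It fails at once if other goods on the counter are shifted by more than 30 mm (distance of any of film_roll, label_roll, cheese_portion, tub, price_tag from where it was at the start of the episode above 0.03 m).
It also fails if it takes over 58 s, if anything falls off the work surface, if the arm or the gripper's body presses on something with over 40 N, if the wrist force passes 120 N, or if a joint passes its speed limit or range.

## Working session

There is one attempt and no reset: what is moved stays moved. The work goes in short steps, Python scripts to look and compute and a shell command to move; the robot and the scene stay as the last step left them, time stands still between calls to the robot, and variables do not carry over. Pictures are saved under pics/ and viewed, and the job is handed in when it is done.

```bash
ls; mkdir -p pics; python3 - <<'E'
from station import arm
import cv2
print(arm.nose_length); s=arm.read_state(); print(s)
for n in ["side","top","wrist"]:
    d=arm.get_image(n); cv2.imwrite(f"pics/{n}0.png",d["img"][:,:,::-1]); print(n,d["mtx"].round(1).tolist(),d["T"].round(4).tolist())
E
```

```text
pics
0.022
{'time': 0.0, 'joint_positions': array([-1.44212134e+00,  3.59521334e-01,  1.51142472e+00, -2.86472472e-05,
        1.27252112e+00, -1.15104294e-01]), 'qd': array([ 7.92437644e-05,  1.33729143e-03, -6.78631275e-04, -6.43920561e-04,
       -5.30442143e-04,  1.57801730e-04]), 'tau': array([ 2.47465410e-03, -5.27614295e+01, -2.78617001e+01, -1.05336840e-04,
        1.29514968e-02, -1.18433621e-05]), 'ee_pos': array([ 0.14472077, -0.5816227 ,  0.25244677]), 'orientation': array([-9.37142568e-04,  9.92579701e-01,  1.21592181e-01, -2.00464593e-05]), 'wrist_force': array([ 0.04300704, -0.66153767, -0.10677483]), 'ft_torque': array([-0.04295322,  0.00794179,  0.02689417]), 'grip_width': 0.08554423964245492}
side [[453.3, 0.0, 262.0], [0.0, 453.3, 198.4], [0.0, 0.0, 1.0]] [[0.9084, -0.2873, 0.3036, -0.013], [-0.418, -0.6185, 0.6653, -1.2622], [-0.0033, -0.7313, -0.682, 1.3472], [0.0, 0.0, 0.0, 1.0]]
top [[455.9, 0.0, 258.4], [0.0, 455.9, 195.3], [0.0, 0.0, 1.0]] [[0.0237, -0.99, 0.1393, 0.3458], [-0.9997, -0.0241, -0.0009, -0.0774], [0.0042, -0.1392, -0.9903, 1.6031], [0.0, 0.0, 0.0, 1.0]]
wrist [[325.1, 0.0, 257.5], [0.0, 325.1, 185.5], [0.0, 0.0, 1.0]] [[0.242, -0.9253, -0.2919, 0.2207], [-0.9703, -0.2309, -0.0723, -0.5635], [-0.0005, 0.3007, -0.9537, 0.3727], [0.0, 0.0, 0.0, 1.0]]
```

View pics/side0.png

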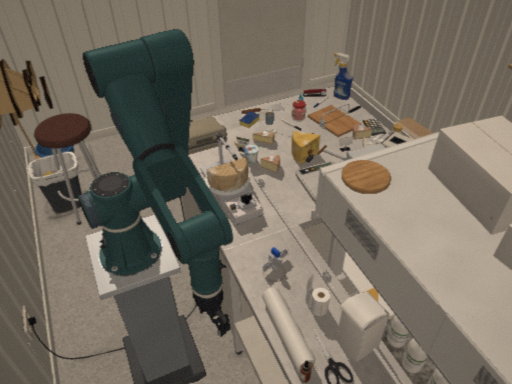

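View pics/top0.png

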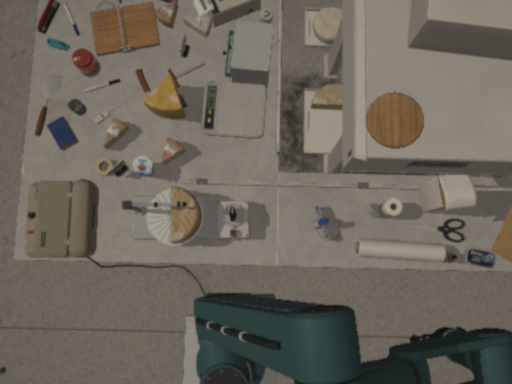

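View pics/wrist0.png

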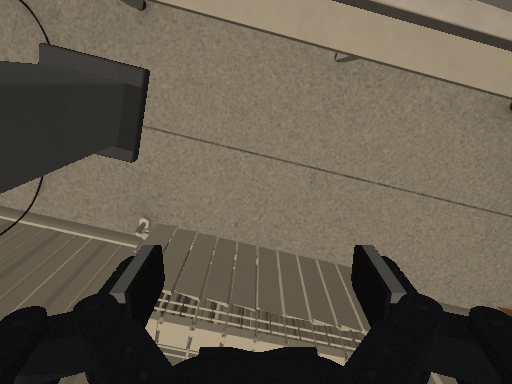

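The side view shows the guide with its blue block at about (278,253), the portioner at (228,180) and the knob at (247,202). In the top view the guide is at (322,220), the plate at (174,215) and the knob at (235,214). I'll enlarge these areas.

```bash
python3 - <<'E'
import cv2
def crop(n,x0,y0,w,h,k,o):
    im=cv2.imread(f"pics/{n}.png")[y0:y0+h,x0:x0+w]
    im=cv2.resize(im,None,fx=k,fy=k,interpolation=cv2.INTER_CUBIC)
    for i in range(0,w,10):
        cv2.putText(im,str(x0+i),(i*k,8),0,.3,(0,255,255),1); cv2.line(im,(i*k,10),(i*k,14),(0,255,255),1)
    for i in range(0,h,10):
        cv2.putText(im,str(y0+i),(0,i*k+4),0,.3,(0,255,255),1)
    cv2.imwrite(f"pics/{o}.png",im)
crop("top0",115,175,145,80,5,"c1")
crop("top0",295,190,60,60,9,"c2")
crop("side0",255,235,50,50,10,"c3")
crop("side0",190,130,90,100,6,"c4")
E
```

```text
(no output)
```

View pics/c1.png

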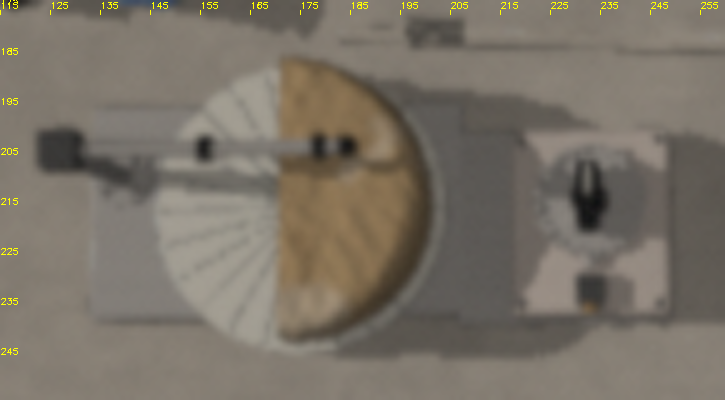

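View pics/c2.png

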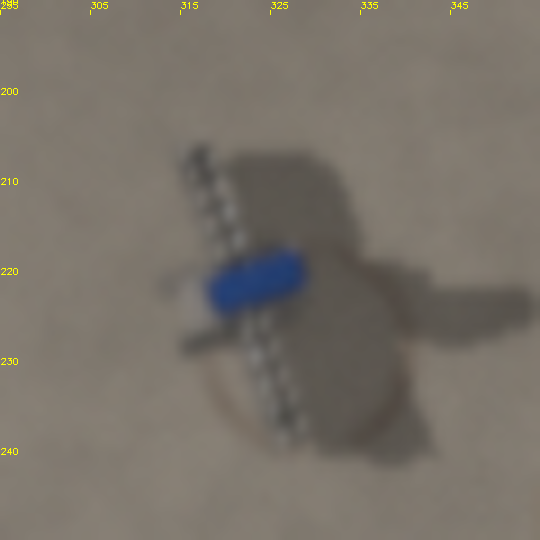

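View pics/c3.png

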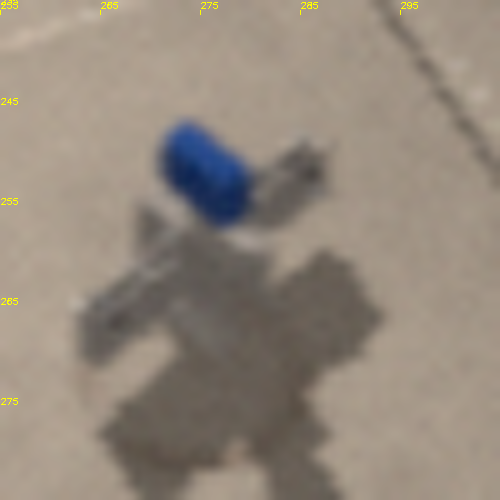

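View pics/c4.png

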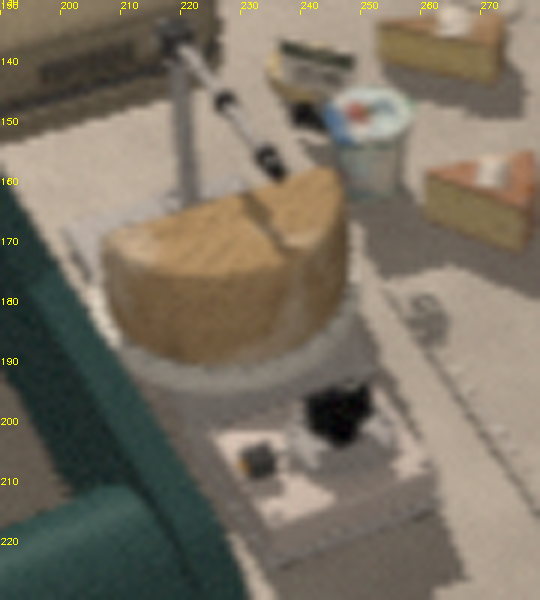

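```bash
cat > h.py <<'E'
import numpy as np, cv2, json
from station import arm
def ray(d,uv):
    K=np.array(d["mtx"]);T=np.array(d["T"])
    v=T[:3,:3]@np.linalg.inv(K)@[uv[0],uv[1],1.]; return T[:3,3],v/np.linalg.norm(v)
def plane(d,uv,z):
    o,v=ray(d,uv); return o+v*(z-o[2])/v[2]
def tri(obs):
    A=np.zeros((3,3));b=np.zeros(3);R=[]
    for d,uv in obs:
        o,v=ray(d,uv);P=np.eye(3)-np.outer(v,v);A+=P;b+=P@o;R.append((o,P))
    x=np.linalg.solve(A,b); return x,[round(float(np.linalg.norm(P@(x-o)))*1000,1) for o,P in R]
def proj(d,p):
    T=np.linalg.inv(d["T"]);q=T[:3,:3]@p+T[:3,3];q=np.array(d["mtx"])@q;return q[:2]/q[2]
def shot(n,name,save=True):
    d=arm.get_image(n); cv2.imwrite(f"pics/{name}.png",d["img"][:,:,::-1])
    np.savez(f"pics/{name}.npz",mtx=d["mtx"],T=d["T"],q=arm.read_state()["ee_pos"]); return d
def load(name): return dict(np.load(f"pics/{name}.npz"))
def crop(n,x0,y0,w,h,k,o):
    im=cv2.imread(f"pics/{n}.png")[y0:y0+h,x0:x0+w]
    im=cv2.resize(im,None,fx=k,fy=k,interpolation=cv2.INTER_CUBIC)
    for i in range(0,w,10):
        cv2.putText(im,str(x0+i),(i*k,8),0,.3,(0,255,255),1); cv2.line(im,(i*k,10),(i*k,14),(0,255,255),1)
    for i in range(0,h,10):
        cv2.putText(im,str(y0+i),(0,i*k+4),0,.3,(0,255,255),1)
    cv2.imwrite(f"pics/{o}.png",im)
E
python3 - <<'E'
from h import *
t=shot("top","top1");s=shot("side","side1")
for n,a,b in [("block",(275.5,252),(323.4,221.3)),("colL",(227.8,147),(155.8,204.6)),("colR",(234.8,156.5),(178.8,204.4)),("knob",(246.5,198),(233,213.5)),("post",(219,135.5),(127,205))]:
    print(n,*tri([(s,a),(t,b)]))
for n,b,z in [("block",(323.4,221.3),.084),("finA",(317,207),.03),("finB",(327,239),.03),("colL",(155.8,204.6),.18),("colR",(178.8,204.4),.18),("post",(127,205),.187),("knob",(233,213.5),.098),("plate",(171,215),.036)]:
    print(n,plane(t,b,z))
E
```

```text
block [ 0.47885125 -0.29982826  0.07151651] [0.7, 0.7]
colL [0.51117592 0.24430818 0.17129648] [1.6, 1.6]
colR [0.51405092 0.17204392 0.16916996] [1.8, 1.8]
knob [0.4960889  0.0053387  0.07750188] [0.5, 0.5]
post [0.50605604 0.33402071 0.1761325 ] [0.5, 0.5]
block [ 0.47708536 -0.29777738  0.084     ]
finA [ 0.53099024 -0.28317862  0.03      ]
finB [ 0.42103546 -0.31823898  0.03      ]
colL [0.50864466 0.24281635 0.18      ]
colR [0.51102717 0.17069745 0.18      ]
post [0.50440716 0.33101664 0.187     ]
knob [0.49455482 0.00407571 0.098     ]
plate [0.49032626 0.22089383 0.036     ]
```

```bash
python3 -m pendant '[{"tx":36,"ty":-17.6},{"tx":36,"ty":-17.6},{"tx":36,"ty":-17.6},{"tx":36,"ty":-17.6},{"tx":36,"ty":-17.6}]'; python3 -m pendant '[{"tx":36,"ty":-17.6},{"tx":36,"ty":-17.6},{"tx":36,"ty":-17.6},{"tx":36,"ty":-17.6},{"tx":34,"ty":-17.6}]'; python3 -m pendant '[{"tx":33,"ty":-18},{"roll":-0.12},{"roll":-0.12},{"roll":-0.12},{"roll":-0.12}]';python3 -m pendant '[{"roll":-0.12},{"roll":-0.12},{"roll":-0.12},{"roll":-0.12},{"roll":-0.12}]';python3 -m pendant '[{"roll":-0.12},{"roll":-0.12},{"roll":-0.12},{"roll":-0.12},{"roll":-0.075}]'
python3 - <<'E'
from h import *
s=arm.read_state(); print(s["joint_positions"].round(3),s["ee_pos"].round(4),s["time"])
d=shot("wrist","w1");print(d["T"].round(4).tolist())
E
```

```text
[-1.442  0.359  1.511 -0.     1.273 -0.115] [ 0.1448 -0.5819  0.2529] 0.25
[[0.242, -0.9254, -0.2918, 0.2207], [-0.9703, -0.2307, -0.073, -0.5637], [0.0003, 0.3008, -0.9537, 0.373], [0.0, 0.0, 0.0, 1.0]]schema error: expected keys fingers, tx, ty, tz, roll
schema error: expected keys fingers, tx, ty, tz, roll
schema error: expected keys fingers, tx, ty, tz, roll
schema error: expected keys fingers, tx, ty, tz, roll
schema error: expected keys fingers, tx, ty, tz, roll
```

```bash
python3 -m pendant '[{"fingers":-1,"tx":36,"ty":-17.6,"tz":0,"roll":0},{"fingers":-1,"tx":36,"ty":-17.6,"tz":0,"roll":0},{"fingers":-1,"tx":36,"ty":-17.6,"tz":0,"roll":0},{"fingers":-1,"tx":36,"ty":-17.6,"tz":0,"roll":0},{"fingers":-1,"tx":36,"ty":-17.6,"tz":0,"roll":0}]'
python3 -m pendant '[{"fingers":-1,"tx":36,"ty":-17.6,"tz":0,"roll":0},{"fingers":-1,"tx":36,"ty":-17.6,"tz":0,"roll":0},{"fingers":-1,"tx":36,"ty":-17.6,"tz":0,"roll":0},{"fingers":-1,"tx":36,"ty":-17.6,"tz":0,"roll":0},{"fingers":-1,"tx":34,"ty":-18,"tz":0,"roll":0}]'
python3 -m pendant '[{"fingers":-1,"tx":33,"ty":-18,"tz":0,"roll":0},{"fingers":-1,"tx":0,"ty":0,"tz":0,"roll":-0.12},{"fingers":-1,"tx":0,"ty":0,"tz":0,"roll":-0.12},{"fingers":-1,"tx":0,"ty":0,"tz":0,"roll":-0.12},{"fingers":-1,"tx":0,"ty":0,"tz":0,"roll":-0.12}]'
python3 -m pendant '[{"fingers":-1,"tx":0,"ty":0,"tz":0,"roll":-0.12},{"fingers":-1,"tx":0,"ty":0,"tz":0,"roll":-0.12},{"fingers":-1,"tx":0,"ty":0,"tz":0,"roll":-0.12},{"fingers":-1,"tx":0,"ty":0,"tz":0,"roll":-0.12},{"fingers":-1,"tx":0,"ty":0,"tz":0,"roll":-0.12}]'
python3 -m pendant '[{"fingers":-1,"tx":0,"ty":0,"tz":0,"roll":-0.12},{"fingers":-1,"tx":0,"ty":0,"tz":0,"roll":-0.12},{"fingers":-1,"tx":0,"ty":0,"tz":0,"roll":-0.12},{"fingers":-1,"tx":0,"ty":0,"tz":0,"roll":-0.12},{"fingers":-1,"tx":0,"ty":0,"tz":0,"roll":-0.075}]'
python3 - <<'E'
from h import *
s=arm.read_state(); print(s["joint_positions"].round(3),s["ee_pos"].round(4),s["time"])
d=shot("wrist","w1");print(d["T"].round(4).tolist())
E
```

```text
time: 0.72
ee_pos: [0.2993, -0.4521, 0.2533]
orientation: [0.0, 0.993, 0.121, 0.0]
wrist_force: [-0.0, -0.1, -0.3]
grip_width: 0.0856
time: 1.13
ee_pos: [0.4512, -0.3231, 0.2535]
orientation: [0.0, 0.993, 0.122, 0.0]
wrist_force: [-0.0, -1.0, -1.1]
grip_width: 0.0853
time: 1.55
ee_pos: [0.4776, -0.2987, 0.2532]
orientation: [-0.0, 0.934, 0.357, -0.0]
wrist_force: [-0.5, 0.4, -0.7]
grip_width: 0.0852
time: 1.97
ee_pos: [0.4773, -0.2991, 0.2532]
orientation: [-0.0, 0.787, 0.617, 0.0]
wrist_force: [0.9, -0.0, -0.6]
grip_width: 0.085
time: 2.38
ee_pos: [0.4773, -0.2992, 0.2533]
orientation: [-0.0, 0.588, 0.809, 0.0]
wrist_force: [0.4, 0.6, 0.3]
grip_width: 0.0853
[-0.683  0.306  1.59   0.     1.245 -0.997] [ 0.4773 -0.2992  0.2533] 2.3833
[[0.9509, 0.2947, 0.0946, 0.4544], [0.3095, -0.9063, -0.2878, -0.226], [0.0009, 0.303, -0.953, 0.3734], [0.0, 0.0, 0.0, 1.0]]
```

View pics/w1.png

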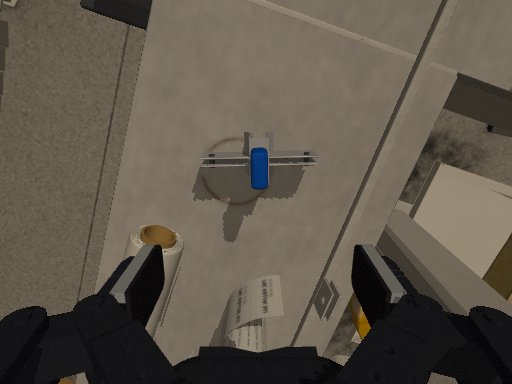

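```bash
python3 - <<'E'
from h import *
crop("w1",195,125,130,75,6,"w1c")
E
```

```text
(no output)
```

View pics/w1c.png

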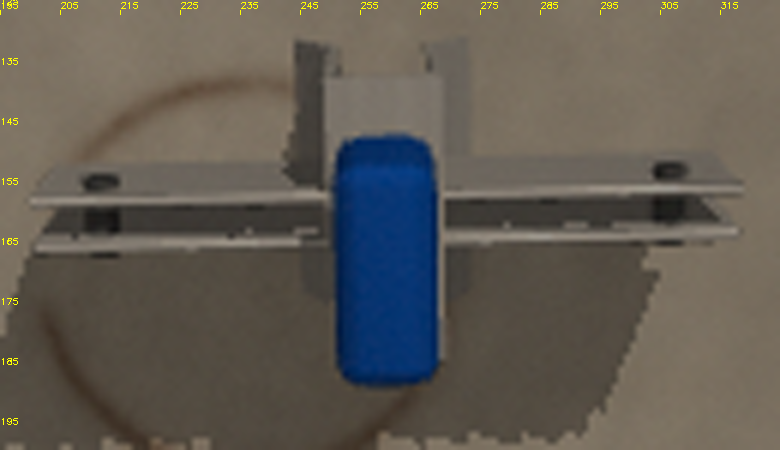

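```bash
python3 - <<'E'
from h import *
d=load("w1"); t=load("top1"); s=load("side1")
print(plane(d,(259.5,170.8),.086))
print(tri([(d,(259.5,170.8)),(t,(323.0,221)),(s,(275.5,251))]))
for z in(.03,.046):
  for l,r in [((200,158.7),(318.7,156.7)),((201,166.3),(318,163.7))]:
    a=plane(d,l,z);b=plane(d,r,z);v=b-a;print(a,b,np.linalg.norm(v),np.arctan2(v[1],v[0]))
E
```

```text
[ 0.48026273 -0.29884032  0.086     ]
(array([ 0.47981829, -0.29937108,  0.07676313]), [2.1, 2.2, 0.3])
[ 0.41999482 -0.3200619   0.03      ] [ 0.54111686 -0.27834213  0.03      ] 0.12810577089896427 0.33171666699514096
[ 0.42321514 -0.32790419  0.03      ] [ 0.54321521 -0.28581446  0.03      ] 0.12716745759424236 0.3373405811060008
[ 0.42159603 -0.31567945  0.046     ] [ 0.53707487 -0.27590345  0.046     ] 0.12213719305720923 0.3317166669951408
[ 0.42466631 -0.32315636  0.046     ] [ 0.53907545 -0.28302764  0.046     ] 0.12124259672136302 0.3373405811060008
```

```bash
python3 -m pendant '[{"fingers":-1,"tx":-0.7,"ty":3,"tz":36,"roll":-0.02},{"fingers":-1,"tx":0,"ty":0,"tz":36,"roll":0},{"fingers":-1,"tx":0,"ty":0,"tz":36,"roll":0},{"fingers":-1,"tx":0,"ty":0,"tz":20,"roll":0},{"fingers":-1,"tx":0,"ty":0,"tz":0,"roll":0}]'
python3 - <<'E'
from h import *
s=arm.read_state(); print(s["joint_positions"].round(3),s["ee_pos"].round(4),s["time"])
d=shot("wrist","w2")
E
```

```text
time: 2.85
ee_pos: [0.4775, -0.2967, 0.1208]
orientation: [-0.004, 0.583, 0.813, 0.0]
wrist_force: [-0.9, 0.4, 0.1]
grip_width: 0.0847
[-0.679  0.461  1.726  0.     0.964 -1.005] [ 0.4775 -0.2967  0.1208] 2.85
```

View pics/w2.png

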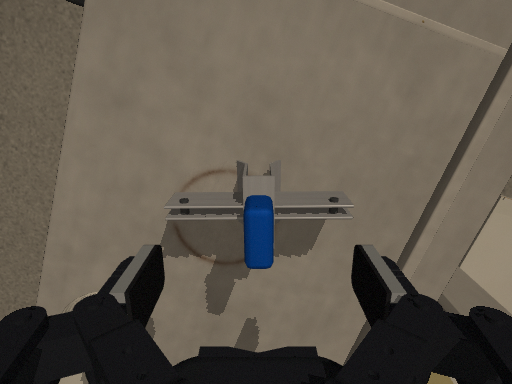

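```bash
python3 -m pendant '[{"fingers":-1,"tx":0,"ty":0,"tz":0,"roll":0},{"fingers":-1,"tx":0,"ty":0,"tz":0,"roll":0}]'
python3 - <<'E'
from h import *
crop("w2",160,150,200,130,4,"w2c")
d=load("w2");print(d["T"].round(4))
E
```

```text
time: 3.07
ee_pos: [0.4817, -0.2999, 0.1271]
orientation: [0.002, 0.582, 0.813, -0.0]
wrist_force: [0.2, -0.2, 0.4]
grip_width: 0.0854
[[ 0.9471  0.3077  0.0915  0.4545]
 [ 0.321  -0.9043 -0.2814 -0.2245]
 [-0.0038  0.2959 -0.9552  0.2416]
 [ 0.      0.      0.      1.    ]]
```

View pics/w2c.png

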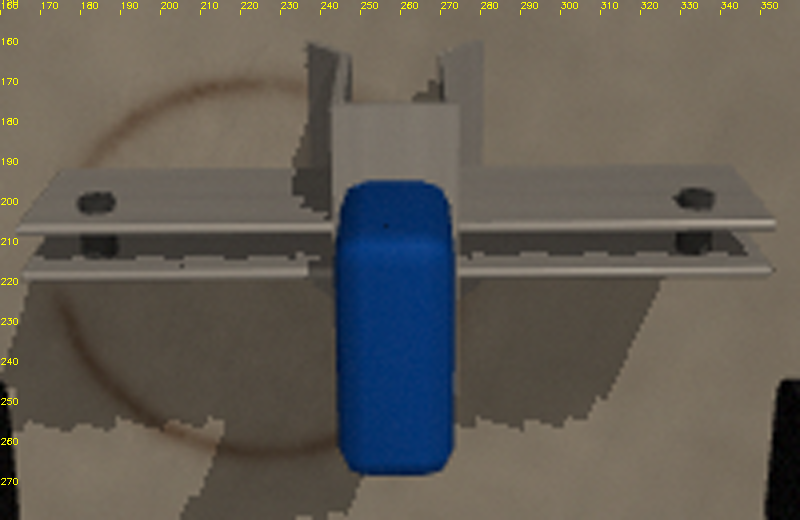

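```bash
python3 -m pendant '[{"fingers":-1,"tx":0,"ty":0,"tz":0,"roll":0},{"fingers":-1,"tx":0,"ty":0,"tz":0,"roll":0}]'
python3 - <<'E'
from h import *
d=load("w2");a=load("w1");t=load("top1"); s=load("side1")
print(plane(d,(259.4,239),.086),tri([(d,(259.4,239)),(a,(259.5,170.8))]),tri([(d,(259.4,239)),(a,(259.5,170.8)),(t,(323.,221)),(s,(275.5,251))]))
for z in(.043,):
  for l,r in [((165,207.3),(353.5,205.5)),((166.5,218.6),(353,217.3))]:
    a=plane(d,l,z);b=plane(d,r,z);v=b-a;print(a,b,np.linalg.norm(v),np.arctan2(v[1],v[0]))
d=shot("wrist","w3");crop("w3",130,130,256,170,3,"w3c"); s=arm.read_state();print(s["ee_pos"],s["joint_positions"],d["T"].round(4))
E
```

```text
time: 3.23
ee_pos: [0.4814, -0.2997, 0.127]
orientation: [0.002, 0.582, 0.813, -0.0]
wrist_force: [-0.1, 0.1, 0.1]
grip_width: 0.0851
[ 0.47988   -0.2979932  0.086    ] (array([ 0.48057774, -0.29986984,  0.0819973 ]), [0.0, 0.0]) (array([ 0.47994919, -0.29991843,  0.07829104]), [1.9, 1.3, 3.0, 1.0])
[ 0.42109947 -0.31659488  0.043     ] [ 0.53710912 -0.27576645  0.043     ] 0.12298455443224934 0.33840200069648435
[ 0.423965   -0.32405507  0.043     ] [ 0.54014508 -0.2834946   0.043     ] 0.12305674056525347 0.335888162485295
[ 0.4811212  -0.29951726  0.1266771 ] [-6.78734530e-01  4.54181185e-01  1.71946991e+00  6.03149315e-05
  9.65447306e-01 -1.00662748e+00] [[ 0.9466  0.3063  0.101   0.4571]
 [ 0.3225 -0.9015 -0.2885 -0.2266]
 [ 0.0027  0.3056 -0.9522  0.2469]
 [ 0.      0.      0.      1.    ]]
```

View pics/w3c.png

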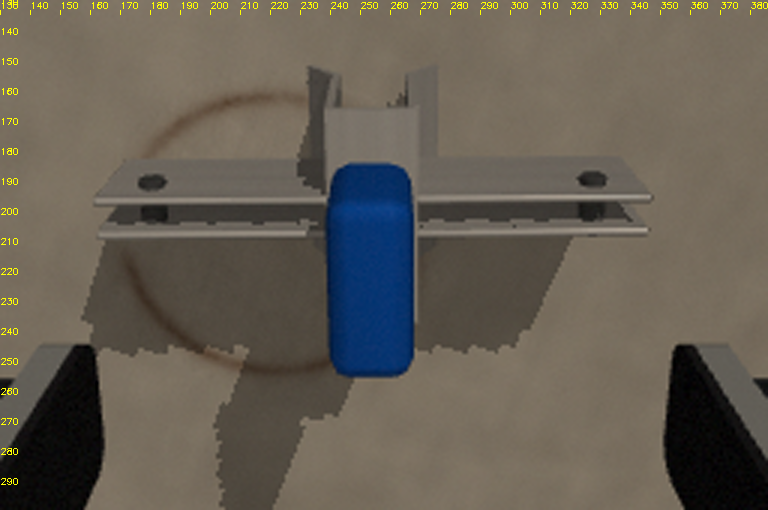

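```bash
python3 -m pendant '[{"fingers":-1,"tx":0,"ty":-0.5,"tz":20,"roll":-0.007},{"fingers":-1,"tx":0,"ty":0,"tz":20,"roll":0},{"fingers":-1,"tx":0,"ty":0,"tz":10,"roll":0},{"fingers":-1,"tx":0,"ty":0,"tz":0,"roll":0},{"fingers":-1,"tx":0,"ty":0,"tz":0,"roll":0}]'
python3 -m pendant '[{"fingers":-0.5,"tx":0,"ty":0,"tz":0,"roll":0},{"fingers":0,"tx":0,"ty":0,"tz":0,"roll":0},{"fingers":0.4,"tx":0,"ty":0,"tz":0,"roll":0},{"fingers":0.6,"tx":0,"ty":0,"tz":0,"roll":0},{"fingers":1,"tx":0,"ty":0,"tz":0,"roll":0}]' 40
python3 -m pendant '[{"fingers":1,"tx":0,"ty":0,"tz":0,"roll":0},{"fingers":1,"tx":0,"ty":0,"tz":0,"roll":0},{"fingers":1,"tx":0,"ty":0,"tz":0,"roll":0},{"fingers":1,"tx":0,"ty":0,"tz":0,"roll":0},{"fingers":1,"tx":0,"ty":0,"tz":0,"roll":0}]' 40
python3 - <<'E'
from h import *
d=shot("wrist","w4")
E
```

```text
time: 3.7
ee_pos: [0.4798, -0.2989, 0.0753]
orientation: [-0.001, 0.579, 0.815, 0.0]
wrist_force: [0.5, 0.4, 0.6]
grip_width: 0.0856
time: 4.12
ee_pos: [0.4802, -0.2993, 0.0758]
orientation: [0.0, 0.579, 0.815, 0.0]
wrist_force: [-1.4, 0.7, -0.5]
grip_width: 0.0258
time: 4.53
ee_pos: [0.48, -0.2992, 0.0755]
orientation: [0.0, 0.579, 0.815, 0.0]
wrist_force: [0.3, -0.3, 3.2]
grip_width: 0.0152
```

View pics/w4.png

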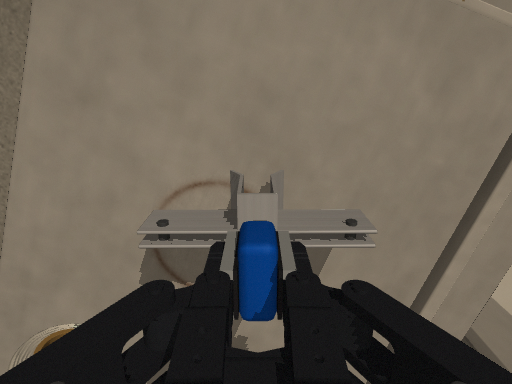

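```bash
python3 -m pendant '[{"fingers":1,"tx":0,"ty":0,"tz":-10,"roll":0},{"fingers":1,"tx":0,"ty":0,"tz":-20,"roll":0},{"fingers":1,"tx":0,"ty":0,"tz":-30,"roll":0},{"fingers":1,"tx":0,"ty":0,"tz":-30,"roll":0},{"fingers":1,"tx":0,"ty":0,"tz":-30,"roll":0}]' 
python3 -m pendant '[{"fingers":1,"tx":0,"ty":0,"tz":-30,"roll":0},{"fingers":1,"tx":0,"ty":0,"tz":-30,"roll":0},{"fingers":1,"tx":0,"ty":0,"tz":-25,"roll":0},{"fingers":1,"tx":0,"ty":0,"tz":-15,"roll":0},{"fingers":1,"tx":0,"ty":0,"tz":0,"roll":0}]' 
python3 - <<'E'
from h import *
d=shot("wrist","w5");print(arm.read_state()["joint_positions"].round(3))
E
```

```text
time: 5.0
ee_pos: [0.4793, -0.2986, 0.1966]
orientation: [-0.001, 0.579, 0.815, 0.0]
wrist_force: [0.6, -0.1, -0.7]
grip_width: 0.0152
time: 5.42
ee_pos: [0.4814, -0.3002, 0.2996]
orientation: [0.003, 0.579, 0.815, -0.0]
wrist_force: [0.2, -0.8, -1.3]
grip_width: 0.0154
[-0.679  0.271  1.528  0.     1.339 -1.015]
```

View pics/w5.png

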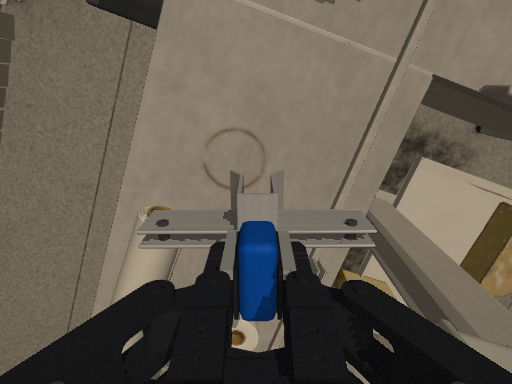

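```bash
python3 -m pendant '[{"fingers":1,"tx":15,"ty":6,"tz":0,"roll":0},{"fingers":1,"tx":30,"ty":12.5,"tz":0,"roll":0},{"fingers":1,"tx":33,"ty":13.5,"tz":0,"roll":0},{"fingers":1,"tx":33,"ty":13.5,"tz":0,"roll":0},{"fingers":1,"tx":33,"ty":13.5,"tz":0,"roll":0}]' 
python3 -m pendant '[{"fingers":1,"tx":33,"ty":13.5,"tz":0,"roll":0},{"fingers":1,"tx":33,"ty":13.5,"tz":0,"roll":0},{"fingers":1,"tx":33,"ty":13.5,"tz":0,"roll":0},{"fingers":1,"tx":33,"ty":13.5,"tz":0,"roll":0},{"fingers":1,"tx":33,"ty":13.5,"tz":0,"roll":0}]' 
python3 -m pendant '[{"fingers":1,"tx":30,"ty":12,"tz":0,"roll":0},{"fingers":1,"tx":15,"ty":6,"tz":0,"roll":0.1},{"fingers":1,"tx":0,"ty":0,"tz":0,"roll":0.1},{"fingers":1,"tx":0,"ty":0,"tz":0,"roll":0.1},{"fingers":1,"tx":0,"ty":0,"tz":0,"roll":0}]' 
python3 -m pendant '[{"fingers":1,"tx":0,"ty":0,"tz":0,"roll":0}]' 
python3 - <<'E'
from h import *
d=shot("wrist","w6");print(arm.read_state()["joint_positions"].round(3),d["T"].round(4))
E
```

```text
time: 5.88
ee_pos: [0.4865, -0.1411, 0.2931]
orientation: [-0.002, 0.58, 0.815, -0.0]
wrist_force: [0.4, 0.1, -1.5]
grip_width: 0.015
time: 6.3
ee_pos: [0.4956, 0.0367, 0.2933]
orientation: [-0.002, 0.579, 0.815, -0.001]
wrist_force: [0.1, 0.2, -1.0]
grip_width: 0.0155
time: 6.72
ee_pos: [0.4981, 0.0838, 0.2932]
orientation: [-0.002, 0.695, 0.719, -0.001]
wrist_force: [-0.2, 0.4, -1.5]
grip_width: 0.0155
time: 6.8
ee_pos: [0.4985, 0.0832, 0.2937]
orientation: [-0.001, 0.693, 0.721, -0.001]
wrist_force: [-0.4, -0.3, -0.4]
grip_width: 0.0153
[ 0.028  0.186  1.651  0.     1.307 -0.01 ] [[ 0.9992  0.0379  0.0098  0.4969]
 [ 0.039  -0.9524 -0.3024  0.1601]
 [-0.0021  0.3025 -0.9531  0.4139]
 [ 0.      0.      0.      1.    ]]
```

View pics/w6.png

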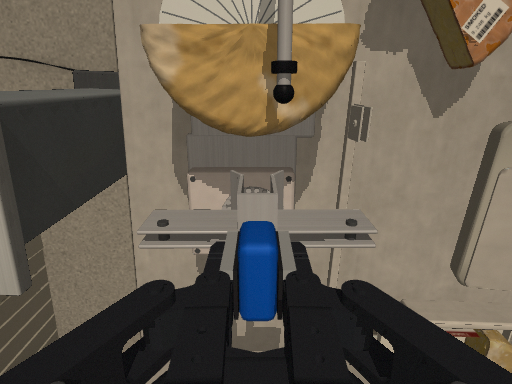

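The bar's right collar shows at (285,67) and its end ball at (284,93). The guide is firmly held. I'll step 60 mm further to see both collars and get a second view.

```bash
python3 -m pendant '[{"fingers":1,"tx":15,"ty":0,"tz":0,"roll":0},{"fingers":1,"tx":25,"ty":0,"tz":0,"roll":0},{"fingers":1,"tx":20,"ty":0,"tz":0,"roll":0},{"fingers":1,"tx":0,"ty":0,"tz":0,"roll":0},{"fingers":1,"tx":0,"ty":0,"tz":0,"roll":0}]' 
python3 -m pendant '[{"fingers":1,"tx":0,"ty":0,"tz":0,"roll":0},{"fingers":1,"tx":0,"ty":0,"tz":0,"roll":0}]' 
python3 - <<'E'
from h import *
d=shot("wrist","w7");print(arm.read_state()["ee_pos"].round(4),d["T"].round(4))
crop("w7",230,0,110,260,3,"w7c");crop("w6",230,0,110,120,5,"w6c")
E
```

```text
time: 7.27
ee_pos: [0.4974, 0.1431, 0.2948]
orientation: [-0.0, 0.693, 0.72, -0.0]
wrist_force: [-0.5, -0.2, -1.0]
grip_width: 0.015
time: 7.43
ee_pos: [0.4978, 0.1418, 0.2951]
orientation: [-0.0, 0.695, 0.719, -0.0]
wrist_force: [0.6, 0.3, -1.2]
grip_width: 0.016
[0.4979 0.1418 0.2952] [[ 9.994e-01  3.370e-02  1.150e-02  4.961e-01]
 [ 3.560e-02 -9.523e-01 -3.030e-01  2.188e-01]
 [ 7.000e-04  3.032e-01 -9.529e-01  4.152e-01]
 [ 0.000e+00  0.000e+00  0.000e+00  1.000e+00]]
```

View pics/w7.png

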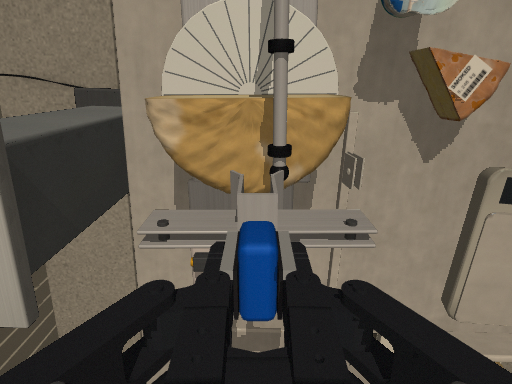

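View pics/w7c.png

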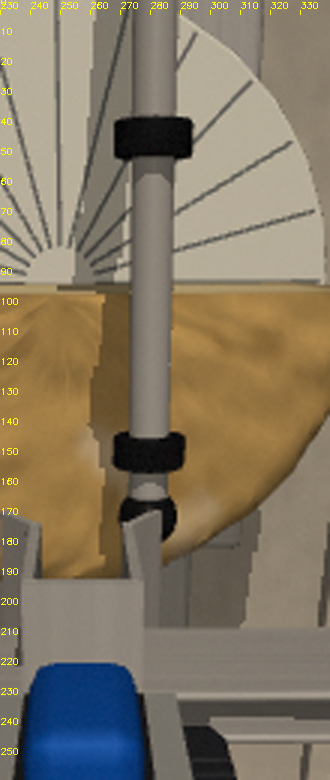

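View pics/w6c.png

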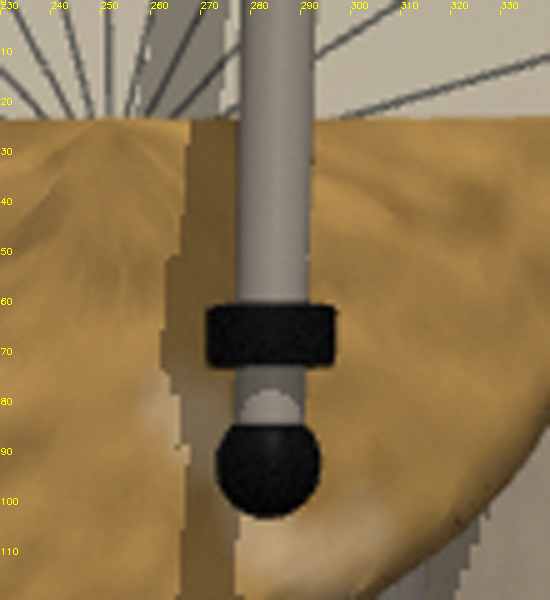

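```bash
python3 - <<'E'
from h import *
a=load("w6");d=load("w7");t=load("top1");s=load("side1")
print("R",tri([(a,(284.1,67)),(d,(279.8,150.3))]))
print("R4",tri([(a,(284.1,67)),(d,(279.8,150.3)),(t,(178.8,204.4)),(s,(234.8,156.5))]))
print("L3",tri([(d,(280.8,46)),(t,(155.8,204.6)),(s,(227.8,147))]))
for z in (.175,.18):
  L=plane(d,(280.8,46),z);R=plane(d,(279.8,150.3),z);v=L-R
  print(z,L,R,(L+R)/2,np.linalg.norm(v),np.arctan2(-v[0],v[1]))
  print(" R from w6",plane(a,(284.1,67),z))
p=plane(d,(280.9,5),.175);q=plane(d,(280.2,130),.175);v=p-q;print("bar",p,q,np.arctan2(-v[0],v[1]))
p=plane(a,(285.3,5),.175);q=plane(a,(284.5,55),.175);v=p-q;print("bar6",p,q,np.arctan2(-v[0],v[1]))
# cheese edge
p=plane(d,(147,96),.125);q=plane(d,(350,96.5),.125);v=q-p;print("edge",(p+q)/2,np.arctan2(v[1],v[0]),np.linalg.norm(v))
E
python3 - <<'E'
from h import *
crop("w7",135,80,230,50,3,"w7d")
E
```

```text
R (array([0.5144725 , 0.17081567, 0.17561324]), [0.1, 0.1])
R4 (array([0.51428447, 0.17086678, 0.17060157]), [0.4, 1.3, 2.6, 1.3])
L3 (array([0.51117863, 0.24365371, 0.1718607 ]), [0.6, 1.9, 1.4])
0.175 [0.51128013 0.24281011 0.175     ] [0.51467039 0.17069332 0.175     ] [0.51297526 0.20675171 0.175     ] 0.07219642639019262 0.046976052718806165
 R from w6 [0.51436696 0.17084009 0.175     ]
0.18 [0.51096336 0.24231058 0.18      ] [0.51428305 0.1716949  0.18      ] [0.5126232  0.20700274 0.18      ] 0.07069367243792561 0.04697605271880664
 R from w6 [0.51400178 0.17061496 0.18      ]
bar [0.50991545 0.26772613 0.175     ] [0.51411005 0.18582926 0.175     ] 0.051173389651014554
bar6 [0.51271683 0.20901533 0.175     ] [0.51414834 0.17855324 0.175     ] 0.04695845566964121
edge [0.48896838 0.20689575 0.125     ] 0.033240890908522565 0.17488294690517797
```

View pics/w7d.png

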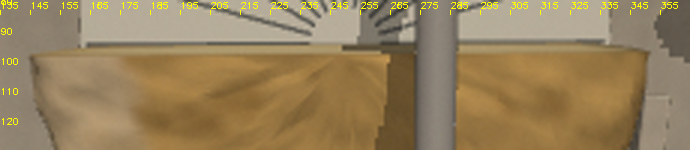

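```bash
python3 -m pendant '[{"fingers":1,"tx":20,"ty":6,"tz":0,"roll":-0.01},{"fingers":1,"tx":25,"ty":7,"tz":0,"roll":0},{"fingers":1,"tx":14,"ty":4,"tz":0,"roll":0},{"fingers":1,"tx":5.5,"ty":0.5,"tz":0,"roll":0},{"fingers":1,"tx":0,"ty":0,"tz":0,"roll":0}]' 
python3 -m pendant '[{"fingers":1,"tx":0,"ty":0,"tz":0,"roll":0},{"fingers":1,"tx":0,"ty":0,"tz":0,"roll":0},{"fingers":1,"tx":0,"ty":0,"tz":0,"roll":0}]' 
python3 - <<'E'
from h import *
d=shot("wrist","w8");print(arm.read_state()["ee_pos"].round(4),d["T"].round(4),arm.read_state()["orientation"])
shot("side","side8");shot("top","top8");crop("side8",190,110,90,90,6,"s8c");crop("top8",120,170,110,70,6,"t8c")
E
```

```text
time: 7.9
ee_pos: [0.5127, 0.2083, 0.2951]
orientation: [-0.0, 0.69, 0.723, -0.0]
wrist_force: [1.3, -0.4, -0.8]
grip_width: 0.0156
time: 8.15
ee_pos: [0.5124, 0.2069, 0.2953]
orientation: [0.0, 0.691, 0.723, -0.0]
wrist_force: [-0.2, 0.1, -1.2]
grip_width: 0.0158
[0.5125 0.207  0.2954] [[ 9.990e-01  4.250e-02  1.450e-02  5.100e-01]
 [ 4.490e-02 -9.520e-01 -3.029e-01  2.838e-01]
 [ 9.000e-04  3.032e-01 -9.529e-01  4.154e-01]
 [ 0.000e+00  0.000e+00  0.000e+00  1.000e+00]] [ 1.34607960e-05  6.91293053e-01  7.22574486e-01 -1.64290887e-04]
```

View pics/w8.png

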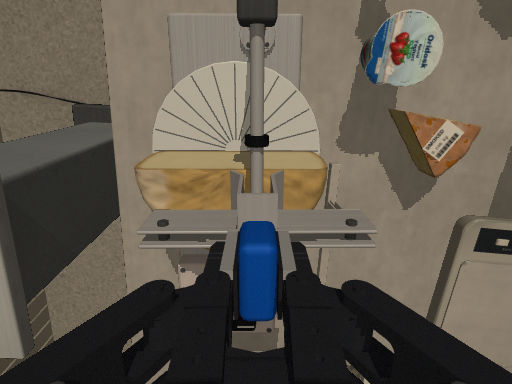

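View pics/s8c.png

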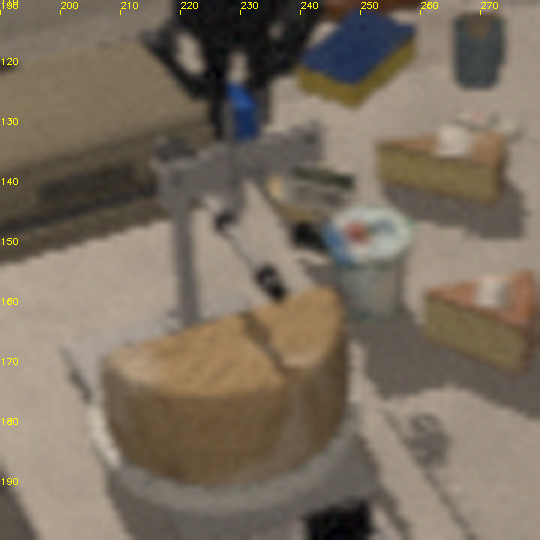

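The bar runs straight down column 257, centred on the channel. Lower to just above seating.

```bash
python3 - <<'E'
from h import *
d=load("w8");crop("w8",220,120,80,90,6,"w8c");print(plane(d,(257,140.5),.178))
E
python3 -m pendant '[{"fingers":1,"tx":0,"ty":0,"tz":15,"roll":0},{"fingers":1,"tx":0,"ty":0,"tz":20,"roll":0},{"fingers":1,"tx":0,"ty":0,"tz":15,"roll":0},{"fingers":1,"tx":0,"ty":0,"tz":0,"roll":0},{"fingers":1,"tx":0,"ty":0,"tz":0,"roll":0}]' 
python3 -m pendant '[{"fingers":1,"tx":0,"ty":0,"tz":0,"roll":0},{"fingers":1,"tx":0,"ty":0,"tz":0,"roll":0}]' 
python3 - <<'E'
from h import *
d=shot("wrist","w9");crop("w9",130,80,256,180,3,"w9c")
E
```

```text
[0.51165767 0.24297696 0.178     ]
time: 8.72
ee_pos: [0.5122, 0.2075, 0.2449]
orientation: [-0.001, 0.691, 0.723, -0.001]
wrist_force: [0.4, -0.9, -1.0]
grip_width: 0.0154
time: 8.88
ee_pos: [0.5136, 0.208, 0.2466]
orientation: [0.001, 0.691, 0.723, 0.001]
wrist_force: [-0.1, 0.3, 0.0]
grip_width: 0.0156
```

View pics/w9c.png

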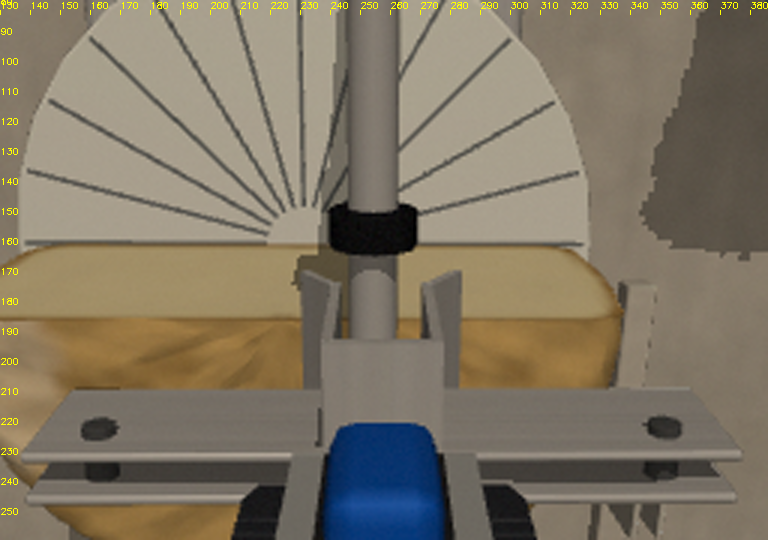

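View pics/w8c.png

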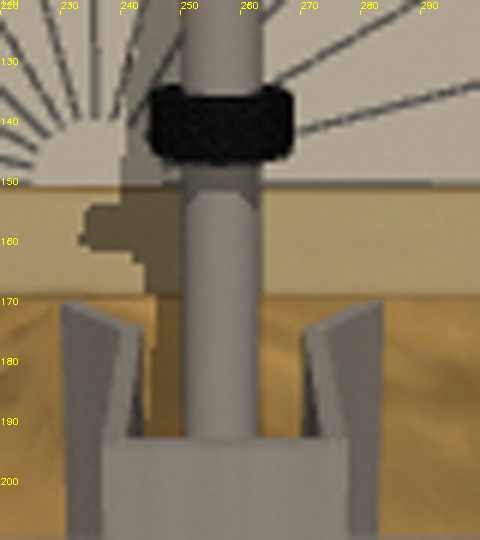

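```bash
python3 -m pendant '[{"fingers":1,"tx":0,"ty":-1.2,"tz":8,"roll":0},{"fingers":1,"tx":0,"ty":0,"tz":12,"roll":0},{"fingers":1,"tx":0,"ty":0,"tz":8,"roll":0},{"fingers":1,"tx":0,"ty":0,"tz":3,"roll":0},{"fingers":1,"tx":0,"ty":0,"tz":0,"roll":0}]' 
python3 -m pendant '[{"fingers":1,"tx":0,"ty":0,"tz":0,"roll":0},{"fingers":1,"tx":0,"ty":0,"tz":0,"roll":0}]' 
python3 - <<'E'
from h import *
d=shot("wrist","w10");crop("w10",130,80,256,180,3,"w10c")
E
```

```text
time: 9.35
ee_pos: [0.5108, 0.2076, 0.2133]
orientation: [-0.001, 0.691, 0.723, -0.001]
wrist_force: [-0.8, -0.2, -1.4]
grip_width: 0.0155
time: 9.52
ee_pos: [0.5119, 0.2079, 0.2148]
orientation: [0.0, 0.691, 0.723, 0.0]
wrist_force: [0.7, -0.5, -1.2]
grip_width: 0.0155
```

View pics/w10c.png

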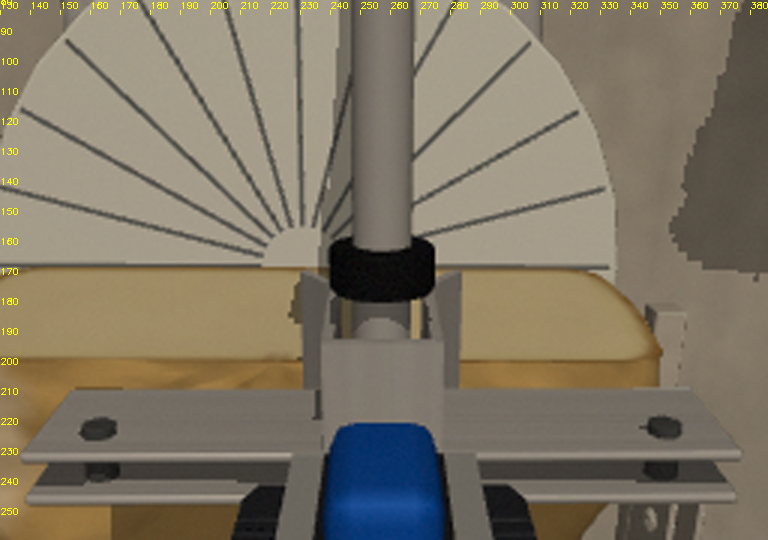

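```bash
python3 -m pendant '[{"fingers":1,"tx":0,"ty":0,"tz":1.5,"roll":0},{"fingers":1,"tx":0,"ty":0,"tz":1.5,"roll":0},{"fingers":1,"tx":0,"ty":0,"tz":0,"roll":0},{"fingers":1,"tx":0,"ty":0,"tz":0,"roll":0},{"fingers":1,"tx":0,"ty":0,"tz":0,"roll":0}]' 
python3 - <<'E'
from h import *
d=shot("wrist","w11");crop("w11",130,80,256,180,3,"w11c");print(arm.read_state()["ee_pos"].round(4),arm.read_state()["wrist_force"].round(2))
E
```

```text
time: 9.98
ee_pos: [0.5115, 0.2078, 0.2114]
orientation: [-0.0, 0.691, 0.723, 0.0]
wrist_force: [-1.4, -0.4, -0.7]
grip_width: 0.0152
[0.5115 0.2078 0.2114] [-0.76 -0.06 -1.63]
```

View pics/w11c.png

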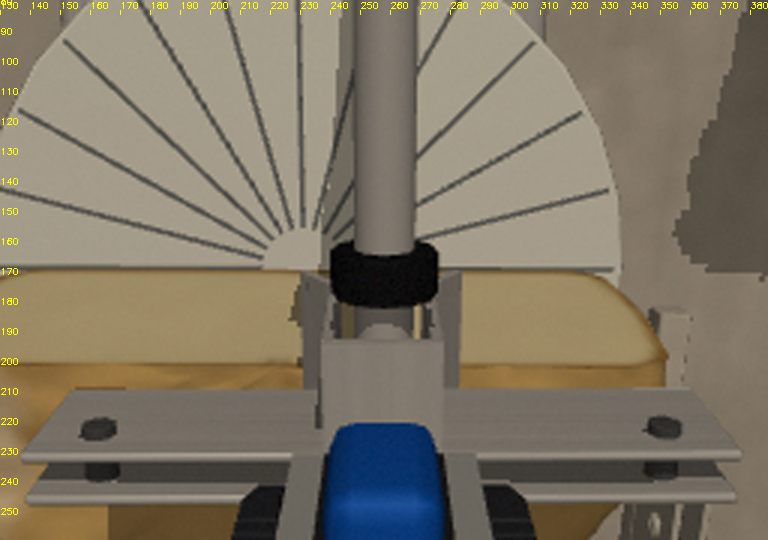

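```bash
python3 -m pendant '[{"fingers":1,"tx":0,"ty":0,"tz":0.8,"roll":0},{"fingers":1,"tx":0,"ty":0,"tz":0,"roll":0},{"fingers":1,"tx":0,"ty":0,"tz":0,"roll":0}]'; python3 -m pendant '[{"fingers":1,"tx":0,"ty":0,"tz":0.8,"roll":0},{"fingers":1,"tx":0,"ty":0,"tz":0,"roll":0},{"fingers":1,"tx":0,"ty":0,"tz":0,"roll":0}]' 
```

```text
time: 10.28
ee_pos: [0.5116, 0.2079, 0.2108]
orientation: [0.0, 0.691, 0.723, 0.0]
wrist_force: [-0.5, 0.7, 2.4]
grip_width: 0.0153
time: 10.53
ee_pos: [0.5117, 0.2078, 0.2108]
orientation: [0.0, 0.691, 0.723, 0.0]
wrist_force: [-3.0, -0.4, 6.9]
grip_width: 0.0155
```

Contact is felt (+6.9 N up), so the guide is seated. Release it.

```bash
python3 -m pendant '[{"fingers":0.6,"tx":0,"ty":0,"tz":0,"roll":0},{"fingers":0.5,"tx":0,"ty":0,"tz":0,"roll":0},{"fingers":0.3,"tx":0,"ty":0,"tz":0,"roll":0},{"fingers":0,"tx":0,"ty":0,"tz":0,"roll":0},{"fingers":0,"tx":0,"ty":0,"tz":0,"roll":0}]'; python3 -m pendant '[{"fingers":0,"tx":0,"ty":0,"tz":0,"roll":0},{"fingers":0,"tx":0,"ty":0,"tz":0,"roll":0},{"fingers":0,"tx":0,"ty":0,"tz":0,"roll":0}]'
python3 - <<'E'
from h import *
d=shot("wrist","w12");shot("side","side12");crop("side12",190,110,90,90,6,"s12c")
E
```

```text
time: 10.95
ee_pos: [0.5114, 0.2078, 0.2095]
orientation: [-0.0, 0.691, 0.723, -0.0]
wrist_force: [0.2, 0.3, -0.9]
grip_width: 0.0425
time: 11.2
ee_pos: [0.5115, 0.2078, 0.2097]
orientation: [-0.0, 0.691, 0.723, -0.0]
wrist_force: [-0.6, 0.1, -0.2]
grip_width: 0.0429
```

View pics/w12.png

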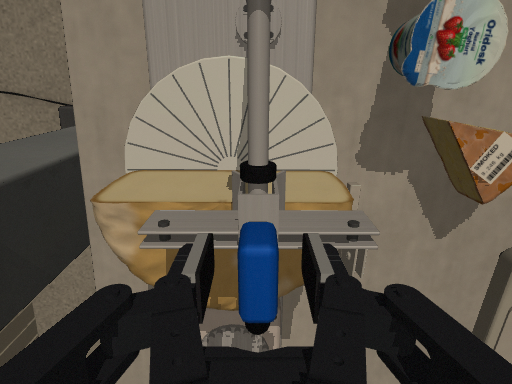

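View pics/s12c.png

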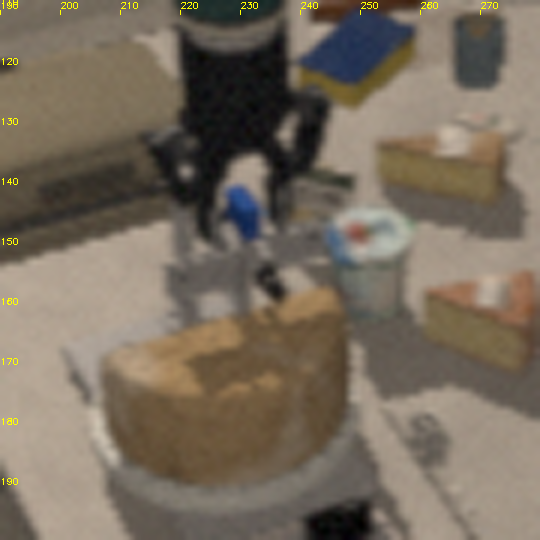

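```bash
python3 -m pendant '[{"fingers":0,"tx":0,"ty":0,"tz":-8,"roll":0},{"fingers":0,"tx":0,"ty":0,"tz":-20,"roll":0},{"fingers":0,"tx":0,"ty":0,"tz":-30,"roll":0},{"fingers":0,"tx":0,"ty":0,"tz":-25,"roll":0},{"fingers":0,"tx":0,"ty":0,"tz":-12,"roll":0}]'
python3 - <<'E'
from h import *
d=shot("wrist","w13");shot("side","side13");crop("side13",190,110,90,90,6,"s13c");print(d["T"].round(4))
E
```

```text
time: 11.72
ee_pos: [0.513, 0.2082, 0.3089]
orientation: [0.001, 0.691, 0.723, 0.002]
wrist_force: [-0.5, 1.0, 0.4]
grip_width: 0.0432
[[ 0.9989  0.0416  0.0199  0.5098]
 [ 0.0457 -0.9525 -0.3011  0.2849]
 [ 0.0064  0.3017 -0.9534  0.4291]
 [ 0.      0.      0.      1.    ]]
```

View pics/w13.png

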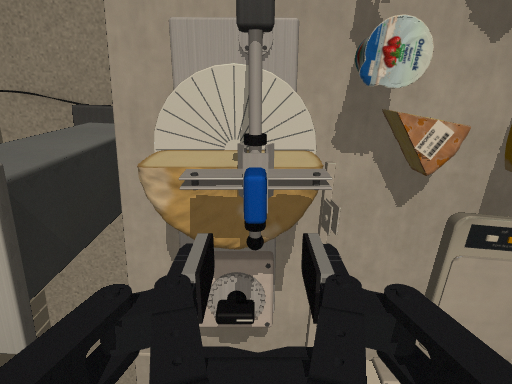

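View pics/s13c.png

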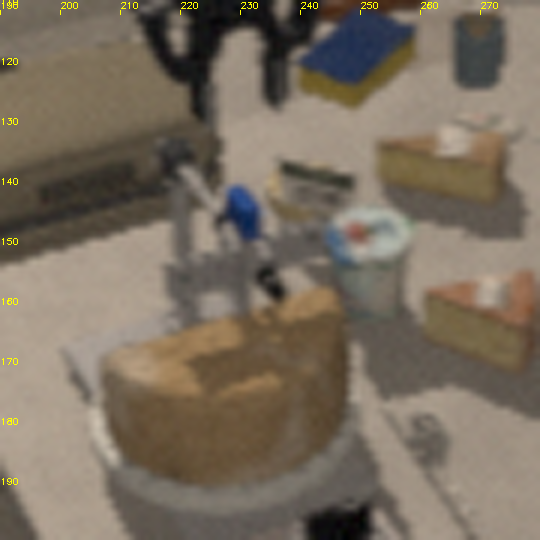

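```bash
python3 - <<'E'
from h import *
d=load("w13");crop("w13",170,120,180,210,3,"w13c")
E
```

```text
(no output)
```

View pics/w13c.png

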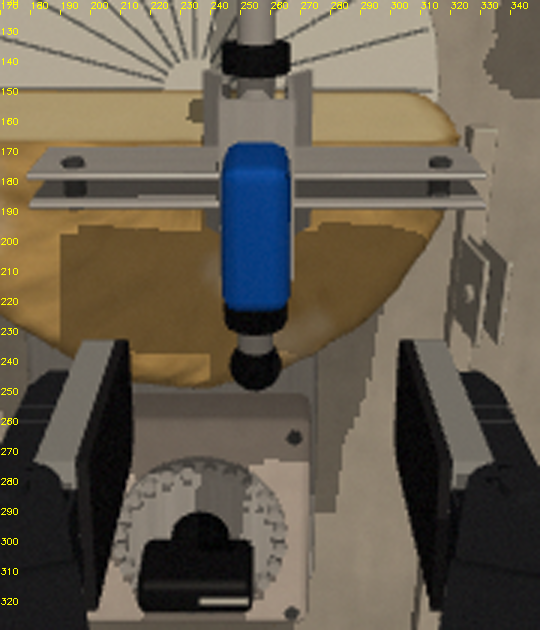

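```bash
python3 - <<'E'
from h import *
d=load("w13")
print("knob",plane(d,(235,320.3),.098)); 
a=plane(d,(237,320.8),.098);b=plane(d,(252.5,320.3),.098);v=b-a;print(a,b,np.arctan2(v[1],v[0]))
print("block",plane(d,(170+256/3,120+(180+308)/6),.222))
l=plane(d,(170+28/3,120+178/3),.179);r=plane(d,(170+486/3,120+176/3),.179);print((l+r)/2,np.linalg.norm(r-l),np.arctan2((r-l)[1],(r-l)[0]))
E
```

```text
knob [0.49698749 0.00554388 0.098     ]
[0.49946203 0.00490077 0.098     ] [0.51847459 0.00641018 0.098     ] 0.07922398880925717
block [0.51315046 0.20817308 0.222     ]
[0.51335639 0.21131386 0.179     ] 0.12241165591503614 0.048343753456499675
```

```bash
python3 -m pendant '[{"fingers":0,"tx":-20,"ty":-3,"tz":0,"roll":0},{"fingers":0,"tx":-35,"ty":-4.6,"tz":0,"roll":0},{"fingers":0,"tx":-40,"ty":-5,"tz":0,"roll":0},{"fingers":0,"tx":-40,"ty":-5,"tz":0,"roll":0},{"fingers":0,"tx":-40,"ty":-5,"tz":0,"roll":0}]'
python3 -m pendant '[{"fingers":0,"tx":-27,"ty":-4,"tz":0,"roll":0},{"fingers":0,"tx":0,"ty":0,"tz":0,"roll":-0.12},{"fingers":0,"tx":0,"ty":0,"tz":0,"roll":-0.12},{"fingers":0,"tx":0,"ty":0,"tz":0,"roll":-0.12},{"fingers":0,"tx":0,"ty":0,"tz":0,"roll":-0.12}]'
python3 -m pendant '[{"fingers":0,"tx":0,"ty":0,"tz":0,"roll":-0.12},{"fingers":0,"tx":0,"ty":0,"tz":0,"roll":-0.12},{"fingers":0,"tx":0,"ty":0,"tz":0,"roll":-0.12},{"fingers":0,"tx":0,"ty":0,"tz":0,"roll":-0.12},{"fingers":0,"tx":0,"ty":0,"tz":0,"roll":-0.12}]'
python3 -m pendant '[{"fingers":0,"tx":0,"ty":0,"tz":20,"roll":-0.12},{"fingers":0,"tx":0,"ty":0,"tz":30,"roll":-0.12},{"fingers":0,"tx":0,"ty":0,"tz":30,"roll":-0.12},{"fingers":0,"tx":0,"ty":0,"tz":20,"roll":-0.12},{"fingers":0,"tx":0,"ty":0,"tz":0,"roll":0}]'
python3 -m pendant '[{"fingers":0,"tx":0,"ty":0,"tz":0,"roll":0},{"fingers":0,"tx":0,"ty":0,"tz":0,"roll":0}]'
python3 - <<'E'
from h import *
d=shot("wrist","w14");print(d["T"].round(4));s=arm.read_state();print(s["ee_pos"],s["joint_positions"].round(3))
crop("w14",150,130,220,170,3,"w14c")
E
```

```text
time: 12.23
ee_pos: [0.4956, 0.0306, 0.3036]
orientation: [-0.001, 0.691, 0.723, -0.001]
wrist_force: [-0.2, 0.2, -0.2]
grip_width: 0.0428
time: 12.65
ee_pos: [0.4932, 0.0045, 0.3036]
orientation: [-0.001, 0.497, 0.868, -0.0]
wrist_force: [-0.7, -0.9, -0.2]
grip_width: 0.0428
time: 13.07
ee_pos: [0.4932, 0.0049, 0.3035]
orientation: [-0.001, 0.218, 0.976, -0.0]
wrist_force: [-0.8, 0.4, -0.1]
grip_width: 0.0425
time: 13.48
ee_pos: [0.4899, 0.0053, 0.2]
orientation: [-0.005, -0.019, 1.0, 0.001]
wrist_force: [-1.0, 0.5, 0.3]
grip_width: 0.0426
time: 13.65
ee_pos: [0.4945, 0.0047, 0.2054]
orientation: [0.0, -0.015, 1.0, 0.0]
wrist_force: [0.8, -1.0, 0.4]
grip_width: 0.0427
[[-3.130e-02  9.523e-01  3.036e-01  4.181e-01]
 [ 9.995e-01  3.010e-02  8.600e-03  2.100e-03]
 [-9.000e-04  3.037e-01 -9.528e-01  3.255e-01]
 [ 0.000e+00  0.000e+00  0.000e+00  1.000e+00]]
[0.49501671 0.0046799  0.20594901] [-0.13   0.26   1.792  0.     1.087 -1.732]
```

View pics/w14.png

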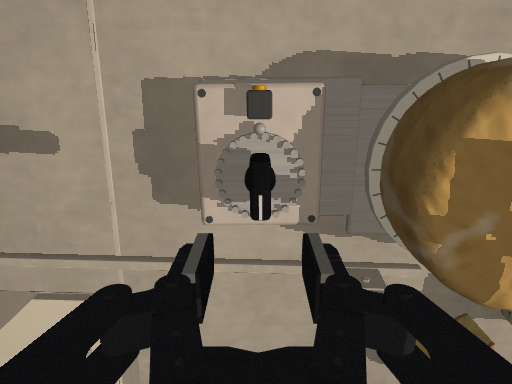

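View pics/w14c.png

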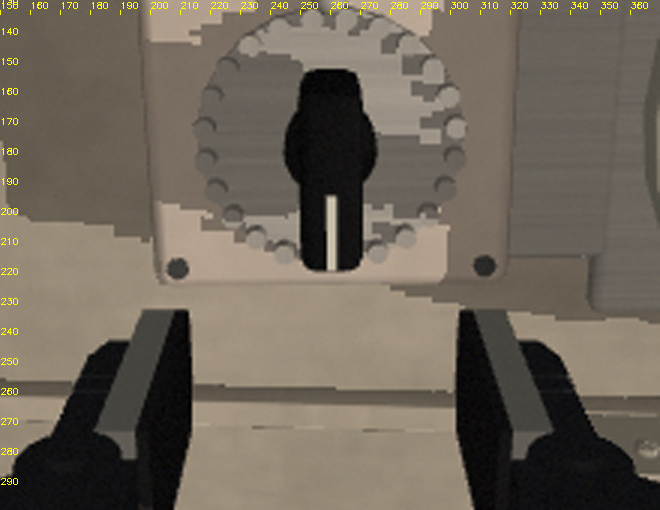

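```bash
python3 - <<'E'
from h import *
d=load("w14");c=lambda x,y:(150+x/3,130+y/3)
a=plane(d,c(331.5,196),.098);b=plane(d,c(331.5,268),.098);v=b-a;print("line",a,b,np.arctan2(v[1],v[0]))
e=plane(d,c(332,269),.098);print("end",e, e-0.024*np.array([1,.04,0]))
l=plane(d,c(193,128),.061);r=plane(d,c(466,126),.061);print("pins LR",(l+r)/2,np.linalg.norm(l-r))
t=plane(d,c(330,10),.061);b=plane(d,c(330,262),.061);print("pins TB",(t+b)/2,np.linalg.norm(t-b))
a13=load("w13");print(tri([(d,c(331.5,269)),(a13,(252.8,320.2))]))
E
```

```text
line [0.4981993  0.00659159 0.098     ] [0.51750766 0.00725081 0.098     ] 0.03412866984044965
end [0.51777843 0.00738676 0.098     ] [0.49377843 0.00642676 0.098     ]
pins LR [0.49070731 0.00604442 0.061     ] 0.07670703859344027
pins TB [0.49483489 0.00634162 0.061     ] 0.0739212339861255
(array([0.51833951, 0.00703042, 0.09805685]), [0.6, 0.6])
```

```bash
python3 -m pendant '[{"fingers":0,"tx":1,"ty":1.3,"tz":20,"roll":-0.008},{"fingers":0,"tx":0,"ty":0,"tz":25,"roll":0},{"fingers":0,"tx":0,"ty":0,"tz":25,"roll":0},{"fingers":0,"tx":0,"ty":0,"tz":15,"roll":0},{"fingers":0,"tx":0,"ty":0,"tz":5,"roll":0}]'
python3 -m pendant '[{"fingers":0,"tx":0,"ty":0,"tz":0,"roll":0},{"fingers":0,"tx":0,"ty":0,"tz":0,"roll":0},{"fingers":0,"tx":0,"ty":0,"tz":0,"roll":0}]'
python3 - <<'E'
from h import *
d=shot("wrist","w15");print(d["T"].round(4));s=arm.read_state();print(s["ee_pos"],s["joint_positions"].round(3))
E
```

```text
time: 14.12
ee_pos: [0.4927, 0.0061, 0.114]
orientation: [-0.0, -0.02, 1.0, 0.0]
wrist_force: [-0.6, 0.9, 0.2]
grip_width: 0.0428
time: 14.37
ee_pos: [0.4944, 0.0059, 0.1162]
orientation: [0.001, -0.021, 1.0, -0.0]
wrist_force: [-0.5, 0.9, -0.2]
grip_width: 0.0427
[[-0.0423  0.9512  0.3058  0.4178]
 [ 0.9991  0.0407  0.0116  0.0024]
 [-0.0014  0.306  -0.952   0.2362]
 [ 0.      0.      0.      1.    ]]
[0.49426163 0.00593886 0.11618432] [-0.128  0.386  1.887  0.     0.865 -1.741]
```

View pics/w15.png

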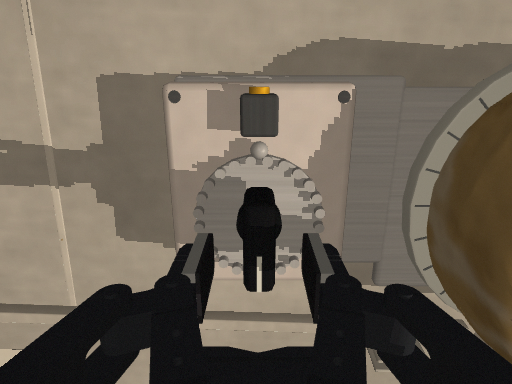

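```bash
python3 -m pendant '[{"fingers":0,"tx":0,"ty":0.3,"tz":10,"roll":0},{"fingers":0,"tx":0,"ty":0,"tz":9,"roll":0},{"fingers":0,"tx":0,"ty":0,"tz":4,"roll":0},{"fingers":0,"tx":0,"ty":0,"tz":0,"roll":0},{"fingers":0,"tx":0,"ty":0,"tz":0,"roll":0}]'
python3 -m pendant '[{"fingers":0.3,"tx":0,"ty":0,"tz":0,"roll":0},{"fingers":0.5,"tx":0,"ty":0,"tz":0,"roll":0},{"fingers":0.6,"tx":0,"ty":0,"tz":0,"roll":0},{"fingers":1,"tx":0,"ty":0,"tz":0,"roll":0},{"fingers":1,"tx":0,"ty":0,"tz":0,"roll":0}]' 50
python3 -m pendant '[{"fingers":1,"tx":0,"ty":0,"tz":0,"roll":0},{"fingers":1,"tx":0,"ty":0,"tz":0,"roll":0},{"fingers":1,"tx":0,"ty":0,"tz":0,"roll":0}]' 50
python3 - <<'E'
from h import *
d=shot("wrist","w16");s=arm.read_state();print(s["ee_pos"],s["joint_positions"].round(3),s["ft_torque"],s["orientation"])
E
```

```text
time: 14.83
ee_pos: [0.4924, 0.0065, 0.0911]
orientation: [-0.001, -0.021, 1.0, 0.0]
wrist_force: [-0.7, -0.3, 0.5]
grip_width: 0.0425
time: 15.25
ee_pos: [0.4932, 0.0064, 0.0921]
orientation: [0.0, -0.021, 1.0, 0.0]
wrist_force: [-0.3, 0.8, 2.8]
grip_width: 0.0155
time: 15.5
ee_pos: [0.4932, 0.0064, 0.092]
orientation: [0.0, -0.021, 1.0, 0.0]
wrist_force: [-0.6, 0.6, 5.6]
grip_width: 0.015
[0.49318559 0.00643264 0.09205547] [-0.127  0.425  1.908  0.     0.808 -1.74 ] [ 0.20038845  0.1339213  -0.01308166] [ 2.88801788e-04 -2.10850489e-02  9.99777641e-01  7.11449632e-05]
```

View pics/w16.png

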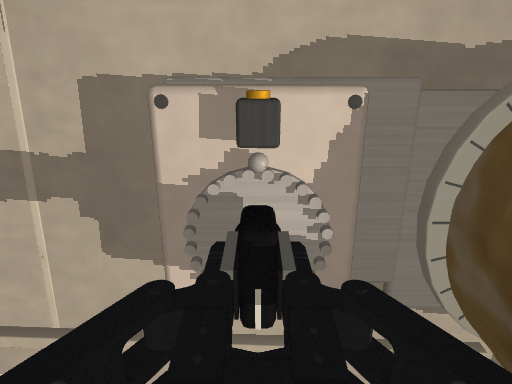

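```bash
python3 -m pendant '[{"fingers":1,"tx":0,"ty":0,"tz":0,"roll":0.052},{"fingers":1,"tx":0,"ty":0,"tz":0,"roll":0.07},{"fingers":1,"tx":0,"ty":0,"tz":0,"roll":0.07},{"fingers":1,"tx":0,"ty":0,"tz":0,"roll":0.07},{"fingers":1,"tx":0,"ty":0,"tz":0,"roll":0}]'
python3 -m pendant '[{"fingers":1,"tx":0,"ty":0,"tz":0,"roll":0},{"fingers":1,"tx":0,"ty":0,"tz":0,"roll":0}]'
python3 - <<'E'
from h import *
d=shot("wrist","w17");s=arm.read_state();print(s["ee_pos"],s["joint_positions"].round(3),s["ft_torque"],s["wrist_force"]);q=s["orientation"];print("yawx",2*np.arctan2(q[2],q[1]))
E
```

```text
time: 15.97
ee_pos: [0.4932, 0.0068, 0.092]
orientation: [0.0, 0.112, 0.994, 0.0]
wrist_force: [-1.3, 3.2, 4.8]
grip_width: 0.0153
time: 16.13
ee_pos: [0.4932, 0.0068, 0.092]
orientation: [0.0, 0.11, 0.994, 0.0]
wrist_force: [-1.0, 2.3, 6.0]
grip_width: 0.0151
[0.49320964 0.00678904 0.09204162] [-1.270e-01  4.250e-01  1.908e+00  1.000e-03  8.080e-01 -1.478e+00] [ 0.43752992  0.09690428 -0.02606983] [-0.62840405  2.97793768  5.37503447]
yawx 2.921554490319334
```

View pics/w17.png

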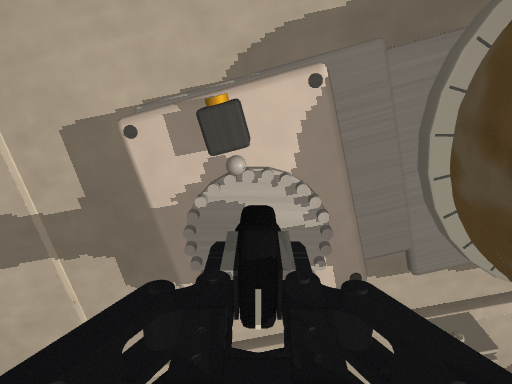

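```bash
python3 -m pendant '[{"fingers":1,"tx":0,"ty":0,"tz":0,"roll":0.052},{"fingers":1,"tx":0,"ty":0,"tz":0,"roll":0.07},{"fingers":1,"tx":0,"ty":0,"tz":0,"roll":0.07},{"fingers":1,"tx":0,"ty":0,"tz":0,"roll":0.07},{"fingers":1,"tx":0,"ty":0,"tz":0,"roll":0}]'
python3 -m pendant '[{"fingers":1,"tx":0,"ty":0,"tz":0,"roll":0},{"fingers":1,"tx":0,"ty":0,"tz":0,"roll":0}]'
python3 - <<'E'
from h import *
d=shot("wrist","w18");s=arm.read_state();print(s["ee_pos"],s["joint_positions"].round(3),s["ft_torque"],s["wrist_force"]);q=s["orientation"];print("yawx",2*np.arctan2(q[2],q[1]))
E
```

```text
time: 16.6
ee_pos: [0.4933, 0.0071, 0.092]
orientation: [0.0, 0.241, 0.971, 0.001]
wrist_force: [0.3, 4.9, 5.0]
grip_width: 0.0153
time: 16.77
ee_pos: [0.4933, 0.0071, 0.092]
orientation: [0.0, 0.239, 0.971, 0.001]
wrist_force: [-0.6, 5.1, 5.0]
grip_width: 0.0154
[0.49333439 0.00711912 0.09203871] [-0.127  0.425  1.908  0.002  0.808 -1.216] [ 0.75363463  0.02744051 -0.05842884] [-0.45561529  5.32231844  4.77292221]
yawx 2.659206116768215
```

View pics/w18.png

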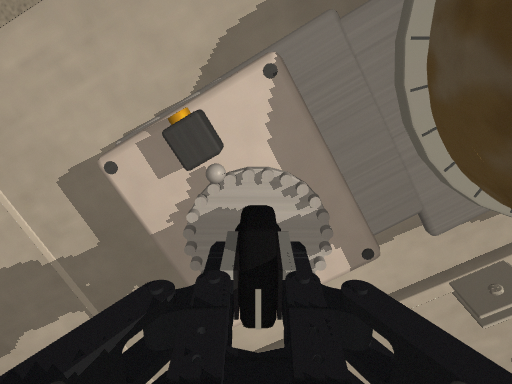

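```bash
python3 -m pendant '[{"fingers":1,"tx":0,"ty":0,"tz":0,"roll":0.06},{"fingers":1,"tx":0,"ty":0,"tz":0,"roll":0.07},{"fingers":1,"tx":0,"ty":0,"tz":0,"roll":0.07},{"fingers":1,"tx":0,"ty":0,"tz":0,"roll":0.062},{"fingers":1,"tx":0,"ty":0,"tz":0,"roll":0}]'
python3 -m pendant '[{"fingers":1,"tx":0,"ty":0,"tz":0,"roll":0},{"fingers":1,"tx":0,"ty":0,"tz":0,"roll":0},{"fingers":1,"tx":0,"ty":0,"tz":0,"roll":0}]'
python3 - <<'E'
from h import *
d=shot("wrist","w19");s=arm.read_state();print(s["ee_pos"],s["joint_positions"].round(3),s["ft_torque"],s["wrist_force"],s["qd"].round(3));q=s["orientation"];print("yawx",2*np.arctan2(q[2],q[1]))
shot("side","side19");crop("side19",190,110,100,100,6,"s19c");shot("top","top19");crop("top19",115,175,145,80,5,"t19c")
crop("w19",150,130,220,170,3,"w19c")
E
```

```text
time: 17.23
ee_pos: [0.4935, 0.0074, 0.092]
orientation: [0.0, 0.365, 0.931, 0.001]
wrist_force: [1.3, 6.4, 4.8]
grip_width: 0.0153
time: 17.48
ee_pos: [0.4935, 0.0074, 0.092]
orientation: [0.0, 0.364, 0.932, 0.001]
wrist_force: [1.0, 6.7, 5.8]
grip_width: 0.0153
[0.49352734 0.0074055  0.09205182] [-0.126  0.425  1.908  0.003  0.808 -0.954] [ 0.98095526 -0.0136615  -0.00301504] [0.6243011  6.42442473 4.54939312] [-0.001 -0.002  0.     0.001  0.    -0.   ]
yawx 2.397001571958854
```

View pics/w19.png

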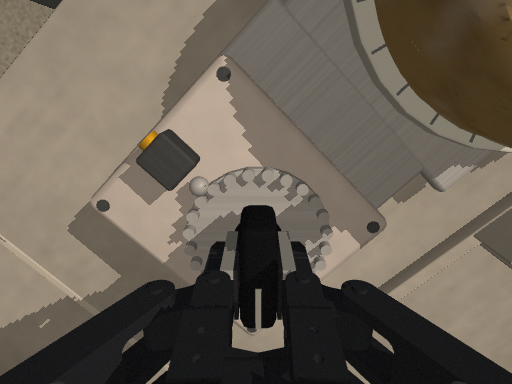

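View pics/s19c.png

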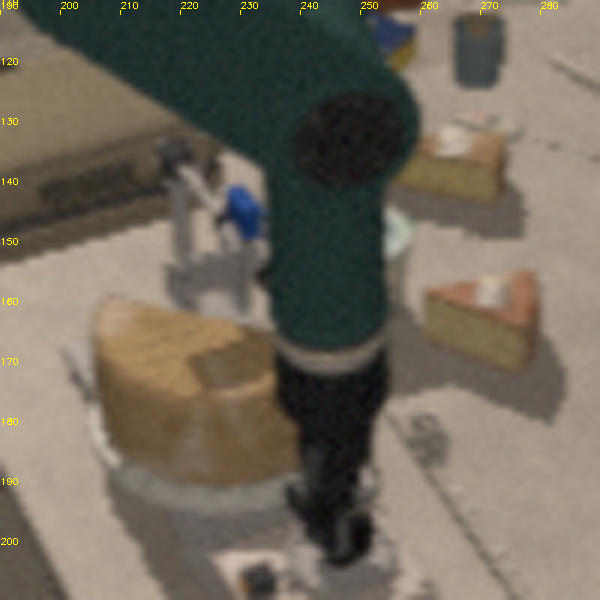

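View pics/t19c.png

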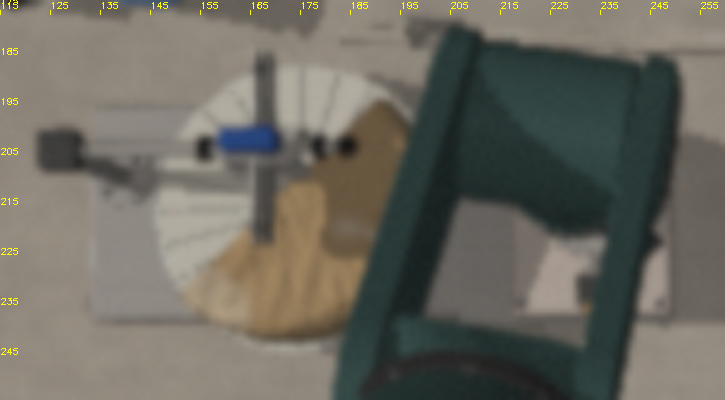

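View pics/w19c.png

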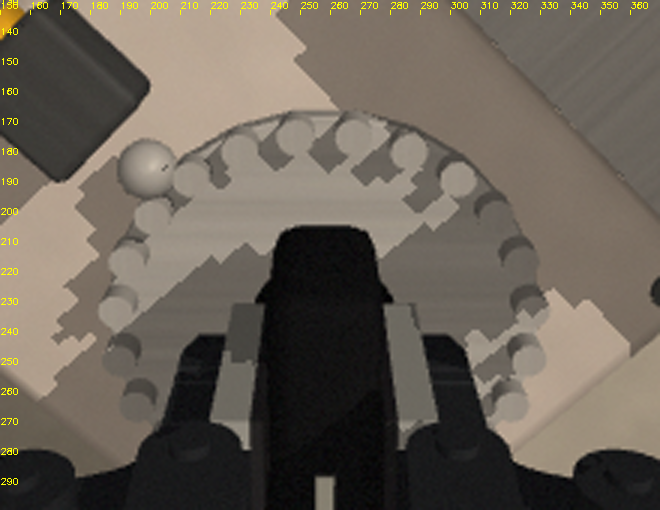

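```bash
python3 - <<'E'
from h import *
t=load("top19");print(plane(t,(115+248/5,175+140/5),.222),plane(t,(115+264/5,175+148/5),.17))
s=arm.read_state();print(s["time"],s["grip_width"]);arm.hand_in()
E
```

```text
[0.50939691 0.20683697 0.222     ] [0.51070845 0.20716262 0.17      ]
17.6333 0.014964594992310579
the job is handed in; nothing more can be done
```

The knife guide is hanging on the bar, and the knob is held at its third click. I handed the job in at 17.6 s; the hand-in reports no verdict.

- **Guide:** I gripped its blue block, lowered it astride the bar until the wrist felt about 7 N of contact, and let go. The wrist view taken just after release puts its centre at (0.513, 0.208) m. The bar midpoint I measured is (0.513, 0.207) m, and the two are square to within about 0.01 rad. The top view just before hand-in puts it at about (0.510, 0.207) m; the 3 mm difference in x is about the calibration error. I saw no tilt in the pictures.
- **Knob:** I turned it clockwise in three steps of about 0.262 rad each, pausing after each one to check. The tool turned 0.787 rad in all, against 0.785 wanted. The final torque about the vertical was close to zero, the white line is still in line with the jaws, and the cheese edge sits 45° round.
- **Grip:** The fingers are still closed on the knob bar, opening 15 mm at a 50 N setting. About 6.5 N of sideways and 4.5 N of upward force remains at the wrist, which suggests my grip was a millimetre or so off the knob axis.
- **Other goods:** I did not measure these again at the end. The arm never went near them, and those in view in the last pictures look unmoved.

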